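Weigh a transformer on the spring scale

ROBOT

A 6-joint arm with a two-finger parallel gripper is mounted at the origin on the work surface. World frame = base frame: x ahead of the robot, y to its left, z up, the work surface at z = 0. Lengths are in m, angles in rad, forces in N, time in s.
With the tool pointing down it reaches from about 0.35 to 0.975 m from the base axis. Payload 4.9 kg.
Tool frame: the origin (TCP) lies at the very end of the fingers, on their centre line; the grasp point (between the pads) lies manip.grip_point_offset behind it (manip.grip_point_offset is the distance from the TCP to the grasp point, in m); z points along the fingers, y is the direction in which the jaws open and shut (so a half turn about z gives the same grasp; the last joint's range is limited). The gripper opens to 85 mm and grips with 20 to 120 N. Pads are 22 mm wide; open, the fingers measure 114 mm over their backs; the gripper's body (76 mm by 85 mm) begins 54 mm behind the grasp point. The pads swing forward as they close: fully open they stand 13 mm farther back than shut.
Start: joints at [-1.448, 0.053, 1.613, -0, 1.476, -0.119], TCP at [0.15, -0.607, 0.231] pointing down, gripper open.
Joint ranges: [-3.01, 3.01], [-1.01, 2.22], [0.06, 2.58], [-1.02, 4.17], [0.09, 2.62], [-3.14, 3.14]. Speed limits (rad/s): [2.57, 2.57, 3.14, 3.14, 3.14, 3.14].

INTERFACE

Orientations are given as a unit quaternion [w, x, y, z].
In Python, from plant import status, grab_frame, camera_params, ticket, boxes_of, outline_of, manip gives the robot as it stands. The module is installed in compiled form; this text tells all that it offers.
- The arm moves only by the tool play_rows, never from a script. Its argument "deltas" is a list of rows, each a list of 2 entries, a list of its own where there are three numbers: the shift along the world's x, y, z in m, then the turn about the world's z in rad. A call has 1 to 5 rows; each row is the pose to reach, as a shift and turn from the pose commanded when the call began; what a row does not reach only later rows make up. A row lasts 1/8 s, in which the tool goes at most 62.5 mm and 10.7 degrees, less where a joint would pass 70% of its speed; a pose out of reach is approached as far as the arm can. A call with a gripper value outside its range is refused whole. "grip" is the opening, from -1 (shut) to 1 (fully open), set as the call begins (left out, the last holds). The fingers move at their own pace and stop on an object; the grip force is fixed at half the most. Time passes only in rows, so rows that repeat a pose let the fingers close. It gives the time, the measured TCP pose, the force and the opening at its end, in the units of the state.
- status.state(): the state, without advancing time (a new reading comes with each control period).
- grab_frame(name): name is "side" or "top"; returns (picture, depth): 420x560x3 uint8, blue, green, red; 420x560 float32, m along the optical axis (not along the pixel's ray), 0 where there is no reading.
- camera_params(name): a dict with "mtx" (3x3 intrinsics, pixels), "world_from_camera" (4x4, takes a point from camera to world coordinates). Camera axes: x right, y up, looking along -z (the intrinsics and any distortion apply to the point x, -y, -z); pixel columns grow to the right and rows downward; lengths in m; the calibration is good to about 2 mm. A picture is of the moment at which its call begins. camera_params takes no time and is no camera call.
- ticket.job_done(): hands the job in, once; it reports no verdict.
Trained networks look in the newest picture that a camera, given by its name, has taken for a name from the list of things; names that differ only in an ending like _2 or _b are one class to them, and where a whole thing is asked for, a point or a joint stands for the part that bears it (a point fixed in the world has none). Each returns a list of dicts, best first, with "confidence" (0 to 1); they miss things now and then, are a little off and sometimes report something else, mostly with a low value. They report only what shows in the picture. A call takes as long as a camera call. They do not tell look-alikes from the thing itself.
- boxes_of(camera, name): "box" ([left, top, right, bottom] in pixels, round what is visible of it).
- outline_of(camera, name): "region" (420x560 bool, what is visible of it) and "box" ([left, top, right, bottom] in pixels, round what is visible of it).
The state is a dict: "time": time; "joint_pos": joint angles; "joint_vel": joint speeds; "joint_efforts": joint torques, N m; "tool_pos": TCP position; "tool_rot": TCP orientation; "contact_force": force on the tool from outside, world axes, zero at the start; "ft_torque": the same for the moment, N m; "gripper_width": opening from 0.0 (shut) to 1.0 (fully open).
Only numpy, scipy, OpenCV 4.12 (cv2) and the standard library are available. Lean on these libraries where they do the work, as an engineer would, in place of code of your own. Each camera call takes 0.05 s, during which the arm holds its last target.

TASK

Hang the blue transformer by its eye on the hook of the spring scale and let go. Once it hangs still, press the green button on the low console to log the reading, and leave the transformer hanging on the scale.

Things in the scene. Friction and masses are not known exactly. Their poses are not given: they have to be found in the camera images.
- blue_center (a point): Centre, half-way up, of the loose blue transformer (see blue). x, y, z as its own axes, z up. From this point the case's top is 4.5 mm up, the underside of the eye's top bar (which rests on the hook) 40.5 mm up, the eye's top 50.5 mm up. Grip the eye from above across its 46 mm width (along y); front and back are alike.
- hook_seat (a point): Seat on top of the scale's round hook bar (8 mm thick, level, along x, 149 mm up unloaded; sinks with the load). x runs from the hook's free end to the column, z up. The upturned end stands 26 to 34 mm off along -x and rises 14 mm above the bar: the eye passes over it along +x, then down. The column (200 mm tall) begins 113 mm off along +x; nothing is above or beside the bar.
- scale_hook (a joint): How far the scale's hook has sunk, in m: about 0 unloaded, at most 0.04; grows downward. Spring of 200 N/m, lightly damped: the blue transformer makes it sink 12 to 24 mm, and it bobs for about a second after a load is let go.
- log_button_top (a point): Centre of the top face of the round green push button, 32 mm across, on the low grey console; z up. It is pressed straight down.
- log_button (a joint): How far the green button is pressed, in m: 0 released, 0.006 fully down (takes about 4 N); it springs back.
- blue: Blue transformer, 0.25 to 0.5 kg, upright on the table, 101 mm tall; two others differ only in colour (red, grey). Origin: centre of its underside. Case 60 (x) by 50 (y) by 55 mm tall; on it a flat aluminium eye 10 mm thick (x), 46 mm wide (y), 46 mm tall: two legs 8 mm wide, a top bar 10 mm tall, and between them a window open along x, 30 mm wide, 36 mm tall.
Not all that is in view belongs to the job. Leave any orange look-alike of the part that bears log_button_top alone.

How it is judged:
By the outcome, as a careful person would: the job done as asked, in the order asked, and still so for the second after the job is handed in, with the robot touching nothing.
It also fails if it takes over 64 s, if anything falls off the work surface, if the arm or the gripper's body presses on something with over 40 N, if the wrist force passes 120 N, or if a joint passes its speed limit or range.

## Working session

There is one attempt and no reset: what is moved stays moved. The work goes in short steps, Python scripts to look and compute and a tool call to move; the robot and the scene stay as the last step left them, time stands still between calls to the robot, and variables do not carry over. Pictures are saved under pics/ and viewed, and the job is handed in when it is done.

Besides the shell and the picture viewer there is one more tool, called after "Call:" as name(argument=value, ...), one argument or row to a line, values as JSON. play_rows: Moves the arm, as the interface text tells. Its arguments: {"type":"object","properties":{"deltas":{"type":"array"},"grip":{"type":"number"}},"required":["deltas"]}

```bash
mkdir -p pics
python3 - <<'E'
from plant import *
import cv2
print(status.state(), manip.grip_point_offset)
for c in("side","top"):
    p,d=grab_frame(c); cv2.imwrite(f"pics/{c}0.png",p)
    for n in("blue","hook_seat","scale_hook","log_button_top"):
        print(c,n,[(r["confidence"],r["box"]) for r in boxes_of(c,n)])
    print(camera_params(c))
E
```

```text
{'time': 0.0, 'joint_pos': array([-1.44801919e+00,  5.33299452e-02,  1.61429294e+00, -3.34230221e-05,
        1.47601608e+00, -1.18997291e-01]), 'joint_vel': array([-0.000729  ,  0.00076364,  0.00066775, -0.00086726,  0.0013184 ,
       -0.00121328]), 'joint_efforts': array([ 2.53020364e-03, -3.93685126e+01, -3.70171380e+01,  7.01623003e-05,
        7.13919828e-03,  9.15727270e-06]), 'tool_pos': array([ 0.14955664, -0.60619574,  0.23008035]), 'tool_rot': array([-1.02311999e-03,  9.92701322e-01,  1.20594516e-01, -1.85685270e-05]), 'contact_force': array([ 0.1906611 ,  0.00882844, -0.78228875]), 'ft_torque': array([ 0.02150628, -0.00612963,  0.0423854 ]), 'gripper_width': 0.9998861003801407} 0.0187
side blue [(0.86, [282.9, 158.0, 307.1, 197.1])]
side hook_seat [(0.84, [156.3, 187.0, 238.3, 218.9]), (0.24, [264.2, 203.9, 272.3, 213.9])]
side scale_hook [(0.92, [163.1, 185.5, 240.5, 217.2])]
side log_button_top [(0.7, [245.7, 324.8, 263.8, 343.5]), (0.7, [155.0, 316.7, 172.9, 334.3]), (0.63, [263.3, 203.4, 273.0, 216.6])]
{'mtx': array([[418.96362641,   0.        , 279.77989715],
      
[... 516 characters left out ...]
k [(0.87, [192.6, 157.2, 234.7, 210.3])]
top log_button_top [(0.66, [148.8, 229.1, 157.9, 236.7]), (0.56, [180.1, 277.3, 192.0, 285.0]), (0.48, [289.9, 181.6, 299.8, 190.1])]
{'mtx': array([[453.0898788 ,   0.        , 273.79237484],
       [  0.        , 453.0898788 , 208.24383043],
       [  0.        ,   0.        ,   1.        ]]), 'world_from_camera': array([[-1.82456091e-02,  9.97963023e-01, -6.11302166e-02,
         4.30695002e-01],
       [-9.99831540e-01, -1.83335787e-02, -8.78421448e-04,
         5.53594593e-02],
       [-1.99736776e-03,  6.11038913e-02,  9.98129413e-01,
         1.36883193e+00],
       [ 0.00000000e+00,  0.00000000e+00,  0.00000000e+00,
         1.00000000e+00]])}
```

View pics/side0.png

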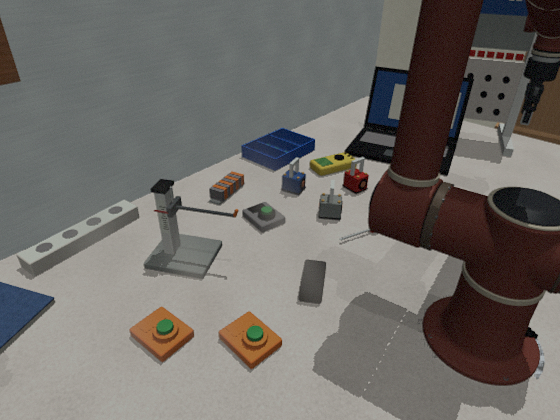

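View pics/top0.png

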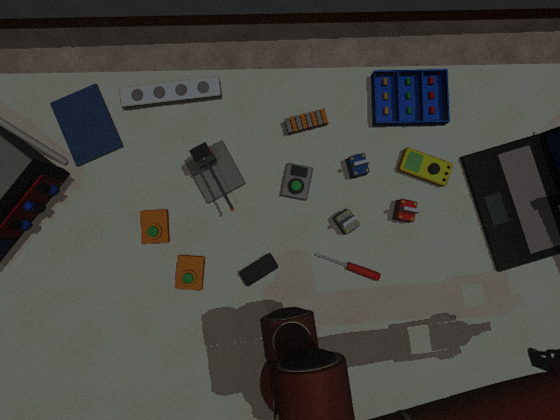

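Green buttons show at top (154,232) and (187,280), both on orange boxes (the look-alikes), and at (295,186) on the grey console, which is the one meant. Of the transformers, the blue one is at top (358,165), red at (405,210) and grey at (346,221). Next I'll enlarge and measure.

```bash
cat > h.py <<'E'
import numpy as np, cv2
from plant import *
def cloud(c,d):
    P=camera_params(c);K=P["mtx"];T=P["world_from_camera"]
    v,u=np.mgrid[0:420,0:560]
    X=np.stack([(u-K[0,2])/K[0,0]*d,-(v-K[1,2])/K[1,1]*d,-d],-1)
    W=X@T[:3,:3].T+T[:3,3]; W[d==0]=np.nan
    return W
def proj(c,p):
    P=camera_params(c);K=P["mtx"];T=np.linalg.inv(P["world_from_camera"])
    q=T[:3,:3]@np.array(p)+T[:3,3]
    return K[0,0]*q[0]/-q[2]+K[0,2], K[1,1]*-q[1]/-q[2]+K[1,2]
E
python3 - <<'E'
from h import *
D={}
for c in("side","top"):
    p,d=grab_frame(c); D[c]=(p,d,cloud(c,d)); np.savez(f"{c}.npz",p=p,d=d)
p=D["top"][0];s=D["side"][0]
a=cv2.resize(p[130:220,180:400],None,fx=3.6,fy=3.6,interpolation=2); a=cv2.convertScaleAbs(a,alpha=1.8)
b=cv2.resize(s[140:280,140:360],None,fx=3.6,fy=3.6,interpolation=2);
cv2.imwrite("pics/ct.png",a);cv2.imwrite("pics/cs.png",b)
for c in D:
    for n in("blue","scale_hook"):
        r=outline_of(c,n)[0]; m=r["region"]; W=D[c][2][m]; W=W[~np.isnan(W[:,0])]
        print(c,n,m.sum(),np.percentile(W,[2,25,50,75,98],axis=0).round(4).tolist())
        np.save(f"{c}_{n}.npy",m)
E
```

```text
side blue 584 [[0.6043, -0.2167, 0.0011], [0.6144, -0.1946, 0.0234], [0.6308, -0.1751, 0.0455], [0.6409, -0.1698, 0.0554], [0.6622, -0.1629, 0.1003]]
side scale_hook 360 [[0.5058, 0.1712, 0.1349], [0.5764, 0.2068, 0.1453], [0.6233, 0.227, 0.1478], [0.6305, 0.2445, 0.1528], [0.6449, 0.2623, 0.1605]]
top blue 474 [[0.602, -0.2197, 0.0001], [0.6173, -0.2011, 0.0486], [0.6311, -0.1872, 0.0546], [0.6476, -0.1739, 0.0583], [0.6658, -0.1637, 0.1032]]
top scale_hook 264 [[0.5046, 0.1684, 0.0025], [0.5717, 0.2042, 0.1469], [0.6218, 0.2241, 0.1502], [0.6335, 0.239, 0.1567], [0.6465, 0.2588, 0.1665]]
```

View pics/ct.png

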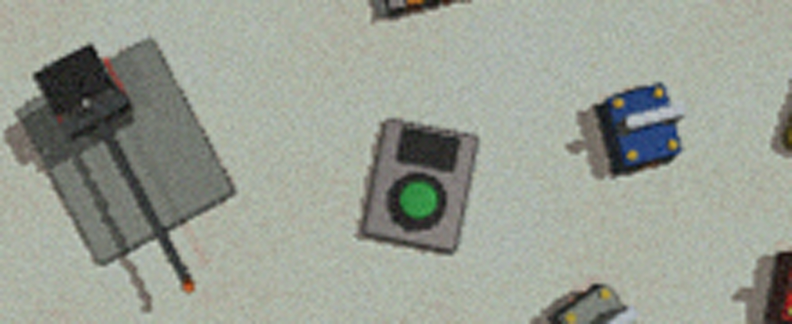

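View pics/cs.png

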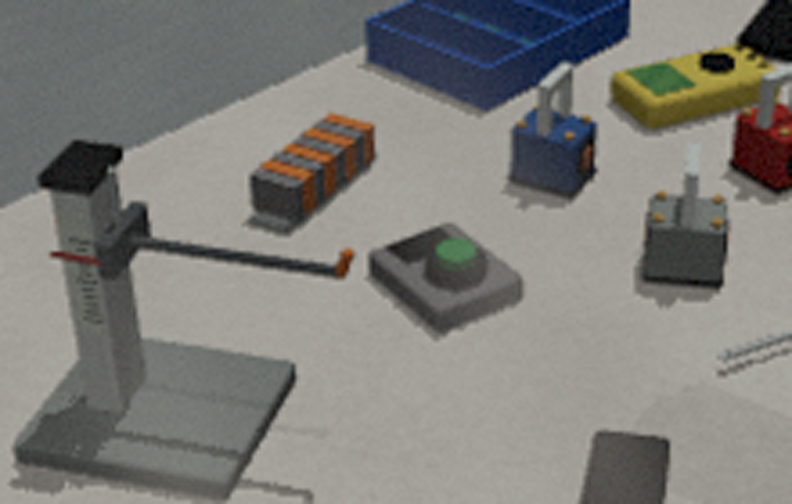

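Crops confirm it: the green button on the grey console, the blue case with its aluminium eye, and the hook with an orange free end at top (232,209). Now fitting poses.

Run:
```python
from h import *
for c in("top","side"):
    z=np.load(c+".npz");p,d=z["p"],z["d"];W=cloud(c,d)
    b=[(335,140,385,190),(270,145,320,260)] 
    box=dict(top=(335,140,385,190),side=(272,150,315,205))[c]
    m=np.zeros((420,560),bool);m[box[1]:box[3],box[0]:box[2]]=1
    hs=cv2.cvtColor(p,cv2.COLOR_BGR2HSV)
    near=np.hypot(W[...,0]-.633,W[...,1]+.19)<.06
    m&=near
    bl=m&(hs[...,1]>90)&(abs(W[...,2]-.055)<.006)
    print(c,"casetop n",bl.sum(),cv2.minAreaRect(W[bl][:,:2].astype(np.float32)*1000), np.median(W[bl],0))
    e=m&(W[...,2]>.085)
    print(" eye n",e.sum(),W[e].mean(0),cv2.minAreaRect(W[e][:,:2].astype(np.float32)*1000),np.percentile(W[e][:,2],[5,50,95]))
    e2=m&(W[...,2]>.064)
    q=W[e2][:,:2];q0=q.mean(0);u=np.linalg.svd(q-q0)[2][0]
    print(" eye2",e2.sum(),q0,np.degrees(np.arctan2(u[1],u[0])))
    # hook
    r=np.load(f"{c}_scale_hook.npy");m=cv2.dilate(r.astype(np.uint8),np.ones((5,5)))>0
    h=m&(W[...,2]>.125)&(W[...,2]<.175)
    q=W[h]
    l=cv2.fitLine(q[:,:2].astype(np.float32),cv2.DIST_HUBER,0,.001,.001).ravel()
    if l[0]<0:l[:2]*=-1
    s=(q[:,:2]-l[2:])@l[:2]
    print(" hook",l,np.degrees(np.arctan2(l[1],l[0])),"ends",l[2:]+l[:2]*s.min(),l[2:]+l[:2]*s.max())
    pr=(q[:,:2]-l[2:])@[-l[1],l[0]]
    for a in np.arange(s.min(),s.max(),.01):
        k=(s>=a)&(s<a+.01)
        if k.any():print("   ",a.round(3),k.sum(),pr[k].mean().round(4),pr[k].min().round(4),pr[k].max().round(4),q[k][:,2].mean().round(4),q[k][:,2].max().round(4))
    o=near*0+(hs[...,1]>130)*(hs[...,0]<16)*(W[...,2]>.12)*(np.hypot(W[...,0]-.51,W[...,1]-.17)<.03)
    print(" tip",o.sum(),W[o>0].mean(0) if o.any() else None)
    # button
    g=(hs[...,0]>50)&(hs[...,0]<80)&(hs[...,1]>100)
    n=np.hypot(W[...,0]-.59,W[...,1]-.0)<.08
    g&=n
    print(" btn",g.sum(),np.median(W[g],0),(W[g].min(0)+W[g].max(0))/2,W[g].max(0)-W[g].min(0))
```

```text
top casetop n 221 ((635.0294799804688, -192.7019500732422), (58.48601150512695, 48.01382827758789), 11.326533317565918) [ 0.62941223 -0.19166992  0.05544597]
 eye n 68 [ 0.63422888 -0.19250911  0.10023426] ((634.6006469726562, -192.28775024414062), (10.150261878967285, 46.760963439941406), 13.205719947814941) [0.09376673 0.10109781 0.10385536]
 eye2 81 [ 0.63318702 -0.19078102] 101.46105359813482
 hook [0.8886279  0.45862895 0.6002835  0.21915202] 27.298672 ends [0.49976484 0.16727342] [0.64791096 0.24373298]
    -0.113 10 -0.0005 -0.0039 0.0034 0.1609 0.1646
    -0.103 10 -0.0001 -0.0035 0.004 0.147 0.1503
    -0.093 12 -0.0001 -0.0036 0.0039 0.1467 0.1503
    -0.083 10 0.0001 -0.0028 0.0035 0.1477 0.1528
    -0.073 10 -0.0002 -0.0033 0.003 0.1492 0.1523
    -0.063 11 0.0001 -0.0035 0.0039 0.1487 0.1517
    -0.053 12 -0.0 -0.0037 0.0039 0.1477 0.1516
    -0.043 10 0.0001 -0.0031 0.0033 0.1494 0.1534
    -0.033 11 0.0003 -0.0031 0.0042 0.1498 0.1561
    -0.023 11 0.0003 -0.0033 0.0039 0.1476 0.1531
    -0.013 12 0.0001 -0.0036 0.004 0.1477 0.1513
    -0.003 10 0.0002 -0.0027 0.0036 0
[... 1265 characters left out ...]
64 0.1491
    -0.021 15 -0.0003 -0.0028 0.002 0.1471 0.1501
    -0.011 15 -0.0015 -0.0058 0.0015 0.1464 0.1495
    -0.001 16 -0.0011 -0.0044 0.0023 0.1471 0.1494
    0.009 12 -0.0012 -0.0049 0.0013 0.1468 0.1495
    0.019 15 -0.0015 -0.0051 0.0028 0.1469 0.1494
    0.029 14 -0.0015 -0.0043 0.002 0.1468 0.1518
    0.039 18 -0.0021 -0.0061 0.0014 0.1468 0.1504
    0.049 131 -0.0009 -0.0314 0.0245 0.1483 0.1604
    0.059 88 0.0064 -0.0304 0.0241 0.1548 0.1747
    0.069 51 0.0112 -0.0103 0.0235 0.1473 0.1657
 tip 21 [0.50583535 0.17121176 0.15475597]
  return _methods._mean(a, axis=axis, dtype=dtype,
  ret = um.true_divide(
Traceback (most recent call last):
ValueError: zero-size array to reduction operation minimum which has no identity
```

Call:
play_rows(
  deltas=[
    [[0.045,0.038,0],-0.02],
    [[0.09,0.076,0],-0.02],
    [[0.135,0.114,0],-0.02],
    [[0.18,0.152,0],-0.02],
    [[0.225,0.19,0],-0.02],
  ],
  grip=1,
)

```text
time: 1.42
tool_pos: [0.3759, -0.4155, 0.2316]
tool_rot: [0.0, 0.994, 0.111, 0.0]
contact_force: [1.0, -0.5, -0.2]
gripper_width: 1.005
```

Call:
play_rows(
  deltas=[
    [[0.045,0.038,0],0],
    [[0.09,0.076,0],0],
    [[0.135,0.114,0],0],
    [[0.18,0.152,0],0],
    [[0.225,0.19,-0.02],0],
  ],
)

```text
time: 2.05
tool_pos: [0.6023, -0.226, 0.2137]
tool_rot: [0.002, 0.994, 0.111, 0.002]
contact_force: [1.0, -1.1, 1.4]
gripper_width: 1.0
```

Call:
play_rows(
  deltas=[
    [[0.034,0.035,0],0],
    [[0.034,0.035,-0.03],0],
    [[0.034,0.035,-0.06],0],
    [[0.034,0.035,-0.06],0],
  ],
)

```text
time: 2.55
tool_pos: [0.6318, -0.1908, 0.1477]
tool_rot: [-0.002, 0.994, 0.111, -0.003]
contact_force: [-0.5, 0.7, -0.6]
gripper_width: 1.0
```

Run:
```python
from h import *
p,d=grab_frame("side");s=status.state();print(s["tool_pos"],s["tool_rot"])
t,_=grab_frame("top")
a=cv2.resize(p[90:230,220:380],(480,420),interpolation=2)
b=cv2.convertScaleAbs(cv2.resize(t[120:220,310:420],(320,291),interpolation=2),alpha=1.8)
o=np.zeros((420,800,3),np.uint8);o[:,:480]=a;o[:291,480:]=b
cv2.imwrite("pics/pre.png",o)
```

```text
[ 0.63293415 -0.19145283  0.15014335] [-6.78957072e-04  9.93856085e-01  1.10671886e-01 -1.16379731e-03]
```

View pics/pre.png

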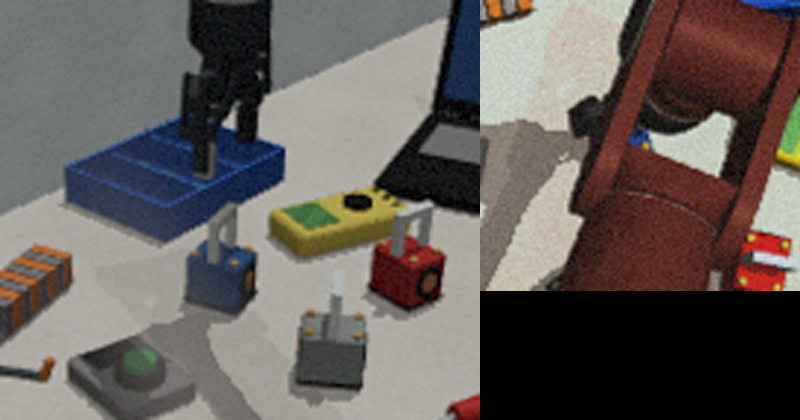

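The open gripper stands above the blue eye (crop (225,210)), straddling it. I'll descend and close.

Call:
play_rows(
  deltas=[
    [[0.001,-0.001,-0.03],0],
    [[0.001,-0.001,-0.055],0],
    [[0.001,-0.001,-0.075],0],
    [[0.001,-0.001,-0.083],0],
    [[0.001,-0.001,-0.083],0],
  ],
)

```text
time: 3.28
tool_pos: [0.6348, -0.1929, 0.0685]
tool_rot: [0.0, 0.994, 0.111, 0.0]
contact_force: [0.7, 0.0, -0.2]
gripper_width: 1.003
```

Call:
play_rows(
  deltas=[
    [[0,0,0],0],
    [[0,0,0],0],
    [[0,0,0],0],
    [[0,0,0],0],
    [[0,0,0],0],
  ],
  grip=-1,
)

```text
time: 3.9
tool_pos: [0.6356, -0.1936, 0.0698]
tool_rot: [0.001, 0.994, 0.111, 0.001]
contact_force: [0.3, -2.1, 6.3]
gripper_width: 0.521
```

Call:
play_rows(
  deltas=[
    [[0,0,0.02],0],
    [[0,0,0.05],0],
    [[0,0,0.08],0],
    [[-0.025,0.043,0.1],0.05],
    [[-0.05,0.086,0.1],0.1],
  ],
)

```text
time: 4.53
tool_pos: [0.5846, -0.1059, 0.1703]
tool_rot: [-0.0, 0.987, 0.161, 0.001]
contact_force: [0.7, 0.5, -3.7]
gripper_width: 0.524
```

Call:
play_rows(
  deltas=[
    [[-0.025,0.04,0],0.05],
    [[-0.05,0.08,0],0.1],
    [[-0.075,0.12,0],0.158],
    [[-0.1,0.16,0],0.158],
    [[-0.12,0.2,0],0.158],
  ],
)

```text
time: 5.15
tool_pos: [0.4623, 0.0947, 0.1674]
tool_rot: [-0.001, 0.971, 0.238, -0.001]
contact_force: [0.8, 0.3, -4.3]
gripper_width: 0.527
```

Call:
play_rows(
  deltas=[
    [[-0.012,0.022,0],0],
    [[-0.024,0.044,0],0],
    [[-0.024,0.044,0],0],
    [[-0.024,0.044,0],0],
  ],
)

```text
time: 5.65
tool_pos: [0.4402, 0.137, 0.1679]
tool_rot: [0.0, 0.971, 0.238, -0.001]
contact_force: [0.3, -0.7, -3.9]
gripper_width: 0.526
```

Run:
```python
from h import *
p,d=grab_frame("side");s=status.state();print(s["tool_pos"],s["tool_rot"],s["contact_force"],s["gripper_width"])
t,dt=grab_frame("top")
np.savez("g.npz",p=p,d=d,t=t,dt=dt)
print([(r["confidence"],r["box"]) for c in("side","top") for r in boxes_of(c,"blue")])
a=cv2.resize(p[100:280,110:350],(800,600),interpolation=2)
cv2.imwrite("pics/g1.png",a)
cv2.imwrite("pics/g1t.png",cv2.convertScaleAbs(cv2.resize(t[120:270,160:360],(800,600),interpolation=2),alpha=1.6))
```

```text
[0.44048015 0.13680726 0.16804765] [ 2.99007954e-05  9.71402838e-01  2.37437109e-01 -3.81163841e-04] [ 0.29212825  0.2227676  -3.3815769 ] 0.5273357291261637
[(0.88, [250.3, 199.2, 282.8, 247.1])]
```

View pics/g1.png

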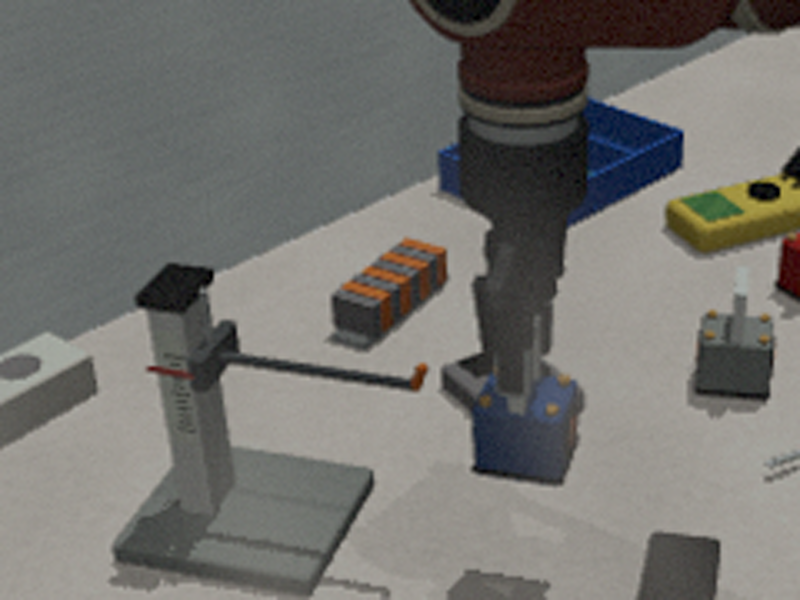

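View pics/g1t.png

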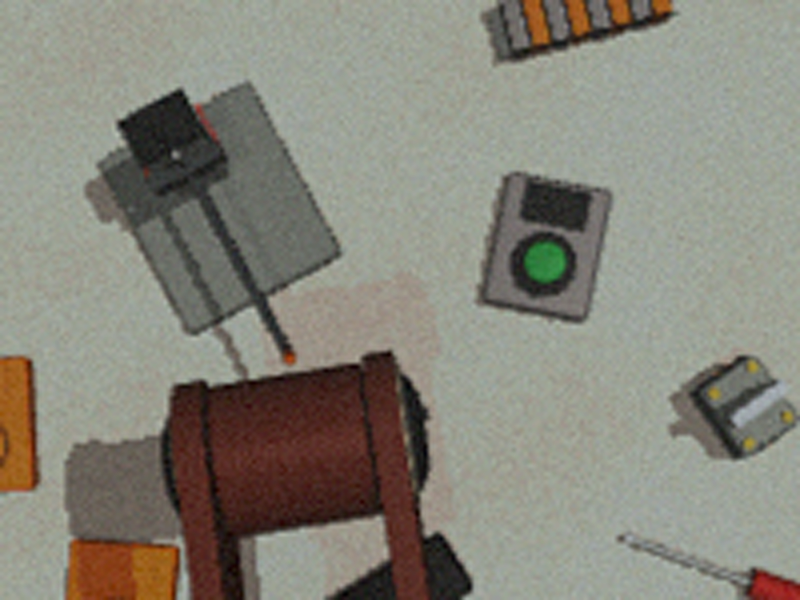

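The transformer is held upright; the fingers run down to the case top. I'll measure the held case from the side depth.

Run:
```python
from h import *
z=np.load("g.npz");W=cloud("side",z["d"]);hs=cv2.cvtColor(z["p"],cv2.COLOR_BGR2HSV)
m=outline_of("side","blue")[0]["region"]&(np.hypot(W[...,0]-.44,W[...,1]-.137)<.06)&(hs[...,1]>90)
q=W[m]; R=np.radians(27.5); u=np.array([np.cos(R),np.sin(R)]);v=np.array([-u[1],u[0]])
print(m.sum(), np.percentile(q[:,2],[1,5,50,95,99]))
a=(q[:,:2]-[.4405,.1368])@u;b=(q[:,:2]-[.4405,.1368])@v
print(np.percentile(a,[1,5,95,99]),np.percentile(b,[1,5,95,99]))
h=np.histogram(q[:,2],bins=np.arange(.08,.18,.004));print(h[0],h[1][:-1].round(3))
# top face: points inside
k=(a<.022)&(b<.018)&(abs(a)>.0) &(q[:,2]>.14)
print(k.sum(),np.median(q[k],0), np.median(a[k]),np.median(b[k]))
for w in range(250,284,4): 
    c=np.where(m[:,w])[0]; print(w,c.min(),c.max(),W[c.min()+1,w].round(3),W[c.max()-1,w].round(3))
ori=np.load("side_blue.npy")
```

```text
169 [0.10751809 0.11071419 0.13608335 0.15740566 0.15833499]
[-0.0216593  -0.01808556  0.02719903  0.02897235] [-0.01749903 -0.00196846  0.02566458  0.02580382]
[ 0  0  0  0  0  0  2 12 12 18  9 13 10  8 11  8  8 18 26 14  0  0  0  0] [0.08  0.084 0.088 0.092 0.096 0.1   0.104 0.108 0.112 0.116 0.12  0.124
 0.128 0.132 0.136 0.14  0.144 0.148 0.152 0.156 0.16  0.164 0.168 0.172]
19 [0.42941394 0.14431374 0.15429666] -0.01053834815613333 0.012129646723589056Traceback (most recent call last):
  File "<stdin>", line 13, in <module>
    return umr_minimum(a, axis, None, out, keepdims, initial, where)
ValueError: zero-size array to reduction operation minimum which has no identity
```

Call:
play_rows(
  deltas=[
    [[0,0,-0.02],0],
    [[0.015,0.008,-0.02],0],
    [[0.03,0.0155,-0.02],0],
    [[0.04,0.021,-0.02],0],
    [[0.04,0.021,-0.02],0],
  ],
)

```text
time: 6.52
tool_pos: [0.4811, 0.1582, 0.1484]
tool_rot: [0.0, 0.971, 0.238, -0.0]
contact_force: [-0.1, 0.9, -3.7]
gripper_width: 0.523
```

```bash
cat > look.py <<'E'
from h import *
import sys
n=sys.argv[1]
p,d=grab_frame("side");s=status.state();print(s["time"],s["tool_pos"],s["tool_rot"],s["contact_force"],s["gripper_width"])
t,dt=grab_frame("top")
np.savez("g.npz",p=p,d=d,t=t,dt=dt)
cv2.imwrite(f"pics/{n}.png",cv2.resize(p[150:255,150:290],(800,600),interpolation=2))
cv2.imwrite(f"pics/{n}t.png",cv2.convertScaleAbs(cv2.resize(t[120:270,160:360],(800,600),interpolation=2),alpha=1.6))
E
python3 look.py g2
```

```text
6.575 [0.48060197 0.15804635 0.1482079 ] [ 3.07944352e-05  9.71366030e-01  2.37587594e-01 -4.12998074e-04] [-0.16932478  0.31244877 -3.7377861 ] 0.5288622873892082
```

View pics/g2.png

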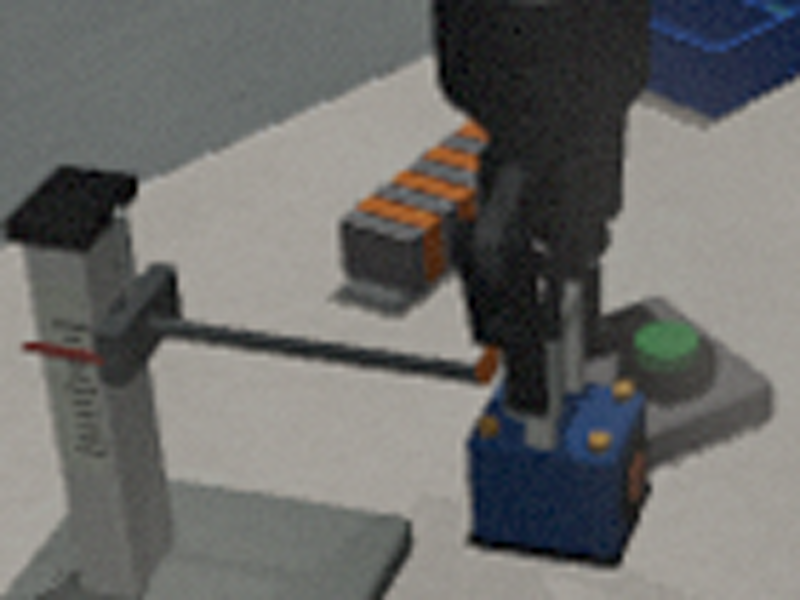

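Eye is just short of the orange tip (crop (487,365)), with the case top below the bar and laterally in line. Advancing over the tip.

Call:
play_rows(
  deltas=[
    [[0.012,0.006,0],0],
    [[0.024,0.012,0],0],
    [[0.037,0.0185,0],0],
    [[0.05,0.025,0],0],
    [[0.05,0.025,0],0],
  ],
)

```text
time: 7.25
tool_pos: [0.5316, 0.1837, 0.1483]
tool_rot: [0.0, 0.971, 0.238, -0.0]
contact_force: [0.4, 0.7, -4.3]
gripper_width: 0.527
```

```bash
python3 look.py g3
```

```text
7.3 [0.53091858 0.18338662 0.14809809] [ 3.35617896e-05  9.71329309e-01  2.37737624e-01 -4.40165005e-04] [-0.63001435  0.23699447 -3.94735516] 0.5268516905446584
```

View pics/g3.png

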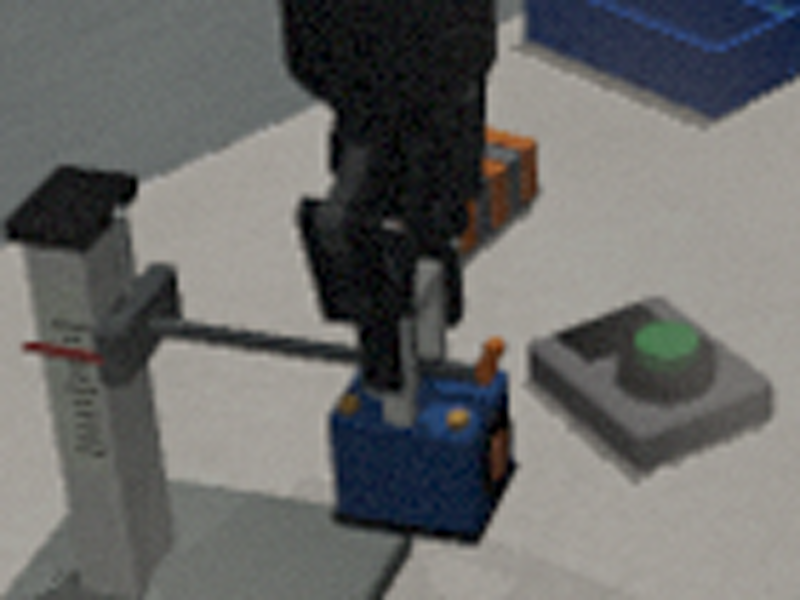

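Bar passes through the window, with the orange tip (490,360) outside the eye. Lowering onto the bar.

Call:
play_rows(
  deltas=[
    [[0,0,-0.008],0],
    [[0,0,-0.016],0],
    [[0,0,-0.022],0],
    [[0,0,-0.022],0],
    [[0,0,-0.022],0],
  ],
)

```text
time: 7.98
tool_pos: [0.5308, 0.1832, 0.1265]
tool_rot: [0.0, 0.971, 0.238, 0.0]
contact_force: [0.4, 0.2, -3.4]
gripper_width: 0.525
```

Call:
play_rows(
  deltas=[
    [[0,0,-0.005],0],
    [[0,0,-0.01],0],
    [[0,0,-0.015],0],
    [[0,0,-0.015],0],
    [[0,0,-0.015],0],
  ],
)

```text
time: 8.6
tool_pos: [0.5309, 0.1833, 0.1117]
tool_rot: [-0.0, 0.971, 0.238, 0.0]
contact_force: [1.1, 1.2, -1.3]
gripper_width: 0.528
```

```bash
python3 look.py g4
```

```text
8.65 [0.53094423 0.18325235 0.11171106] [1.30903132e-05 9.71365646e-01 2.37589295e-01 3.29990678e-04] [ 1.99728008 -0.4429552  -1.20481293] 0.5247121413165734
```

View pics/g4.png

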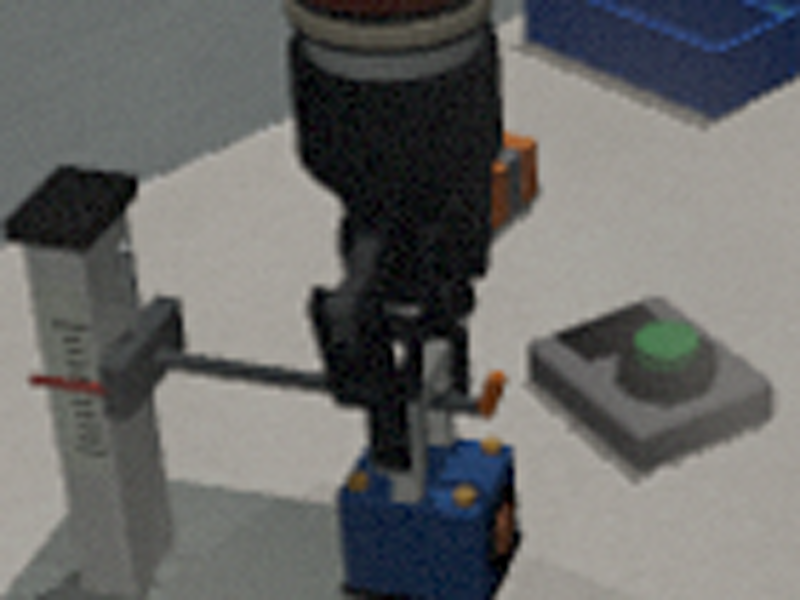

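Hook has sunk ~15 mm (pointer moved down) and carries most of the load. Lowering 2 mm more, then releasing.

Call:
play_rows(
  deltas=[
    [[0,0,-0.002],0],
    [[0,0,-0.002],0],
    [[0,0,-0.002],0],
  ],
)

```text
time: 9.07
tool_pos: [0.5309, 0.1833, 0.1095]
tool_rot: [-0.0, 0.971, 0.238, 0.0]
contact_force: [1.7, 0.2, 0.7]
gripper_width: 0.525
```

Call:
play_rows(
  deltas=[
    [[0,0,0],0],
    [[0,0,0],0],
    [[0,0,0],0],
    [[0,0,0],0],
    [[0,0,0],0],
  ],
  grip=1,
)

```text
time: 9.7
tool_pos: [0.5306, 0.1832, 0.1093]
tool_rot: [0.0, 0.971, 0.238, -0.0]
contact_force: [-0.3, 0.1, 0.8]
gripper_width: 0.999
```

```bash
python3 look.py g5
```

```text
9.75 [0.53062976 0.18317413 0.10930453] [-4.67137617e-06  9.71368312e-01  2.37578621e-01 -3.87930138e-05] [-0.65149745 -0.10923366 -0.63293201] 0.998536849314821
```

View pics/g5.png

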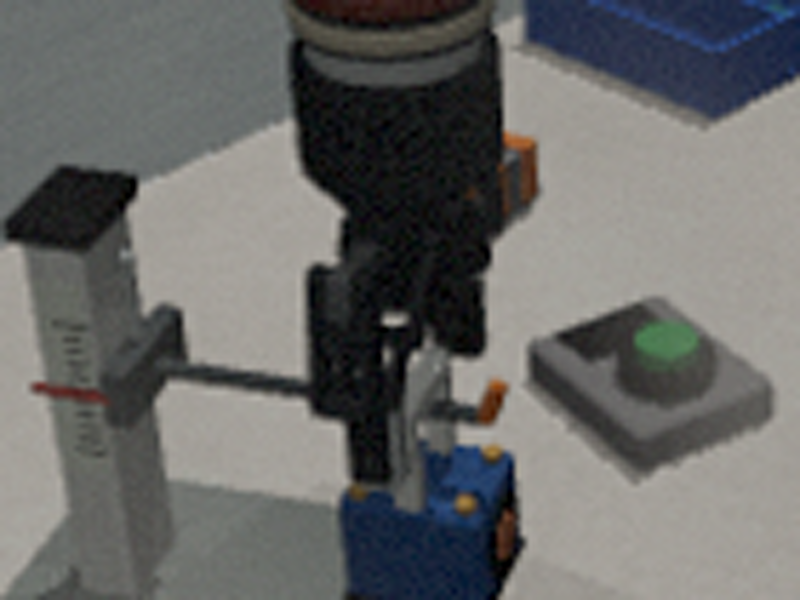

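Fingers are open and the transformer hangs on the bar. Retreating straight up.

Call:
play_rows(
  deltas=[
    [[0,0,0.015],0],
    [[0,0,0.035],0],
    [[0,0,0.07],0],
    [[0,0,0.11],0],
    [[0,0,0.15],0],
  ],
)

```text
time: 10.42
tool_pos: [0.5309, 0.1832, 0.2627]
tool_rot: [0.0, 0.971, 0.238, 0.001]
contact_force: [0.3, 0.5, 0.3]
gripper_width: 0.995
```

Call:
play_rows(
  deltas=[
    [[0.012,-0.05,0],0],
    [[0.025,-0.1,0],0],
    [[0.037,-0.15,0],0],
    [[0.05,-0.193,0],0],
    [[0.05,-0.193,0],0],
  ],
  grip=-1,
)

```text
time: 11.05
tool_pos: [0.5814, -0.0125, 0.2612]
tool_rot: [0.001, 0.972, 0.236, 0.001]
contact_force: [0.3, 1.3, -0.5]
gripper_width: -0.002
```

```bash
python3 look.py g6
python3 - <<'E'
from h import *
z=np.load("g.npz")
for c,a,b in(("side","p","d"),("top","t","dt")):
    W=cloud(c,z[b]);hs=cv2.cvtColor(z[a],cv2.COLOR_BGR2HSV)
    g=(hs[...,0]>45)&(hs[...,0]<85)&(hs[...,1]>60)&(np.hypot(W[...,0]-.58,W[...,1]+.01)<.035)&(W[...,2]<.08)
    if g.any():
        q=W[g];k=abs(q[:,2]-np.median(q[:,2]))<.006
        print(c,g.sum(),np.median(q,0),cv2.minEnclosingCircle(q[k][:,:2].astype(np.float32)*1000),q[k][:,:2].mean(0))
E
```

```text
11.1 [ 0.58114409 -0.01089869  0.26103735] [1.91960051e-04 9.71646637e-01 2.36435783e-01 9.47240276e-04] [0.81359796 0.30427033 0.04153364] -0.00017531827002895763
side 60 [ 0.58032925 -0.00796113  0.04351598] ((582.9962158203125, -9.01404094696045), 17.268550872802734) [ 0.58043612 -0.00768021]
top 76 [ 0.57613607 -0.00967041  0.04260415] ((577.78369140625, -8.534140586853027), 15.144792556762695) [ 0.57553586 -0.00832426]
```

View pics/g6.png

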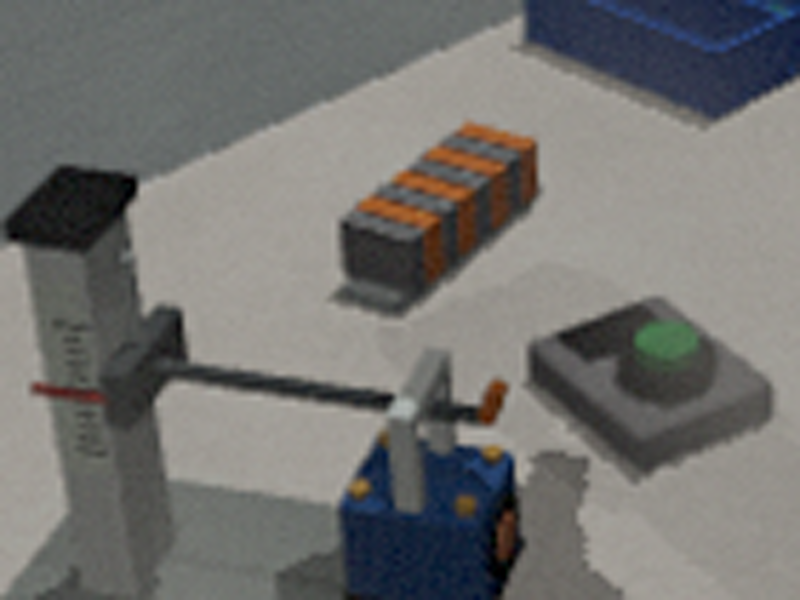

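View pics/g6t.png

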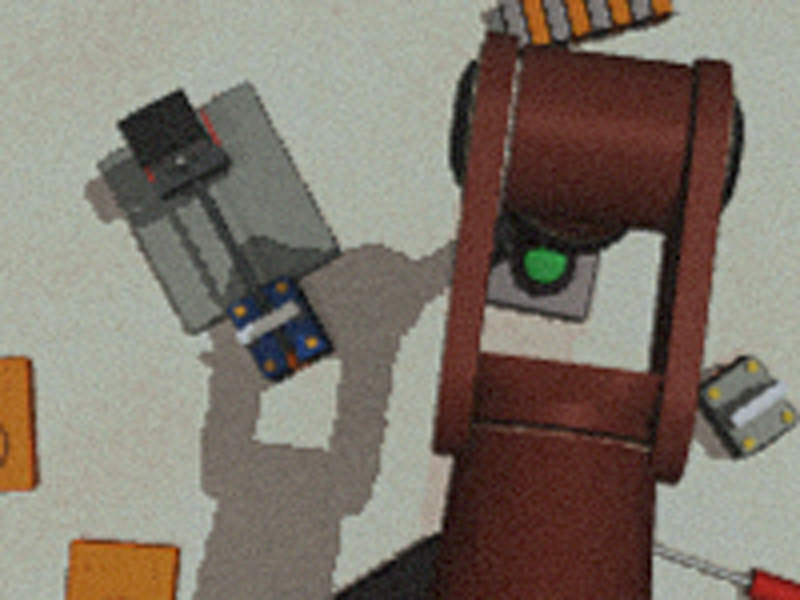

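Transformer hangs level on the bar, behind the upturned end; button top ≈ (0.580, −0.009, 0.0435). Descending to hover and letting it settle.

Call:
play_rows(
  deltas=[
    [[-0.001,0.002,-0.05],0],
    [[-0.001,0.002,-0.1],0],
    [[-0.001,0.002,-0.15],0],
    [[-0.001,0.002,-0.19],0],
    [[-0.001,0.002,-0.2],0],
  ],
)

```text
time: 11.78
tool_pos: [0.5773, -0.0061, 0.0567]
tool_rot: [-0.001, 0.971, 0.239, -0.002]
contact_force: [-1.0, 0.3, -0.6]
gripper_width: 0.002
```

Call:
play_rows(
  deltas=[
    [[0,0,0],0],
    [[0,0,0],0],
    [[0,0,0],0],
    [[0,0,0],0],
    [[0,0,0],0],
  ],
)

```text
time: 12.4
tool_pos: [0.5799, -0.0079, 0.0597]
tool_rot: [0.0, 0.971, 0.238, 0.0]
contact_force: [-0.1, 0.0, -0.1]
gripper_width: -0.001
```

Call:
play_rows(
  deltas=[
    [[0,0,0],0],
    [[0,0,0],0],
    [[0,0,0],0],
    [[0,0,0],0],
    [[0,0,0],0],
  ],
)

```text
time: 13.02
tool_pos: [0.5797, -0.0078, 0.0593]
tool_rot: [0.0, 0.971, 0.238, 0.0]
contact_force: [-0.7, -0.1, -0.1]
gripper_width: -0.002
```

Call:
play_rows(
  deltas=[
    [[0,0,0],0],
    [[0,0,0],0],
    [[0,0,0],0],
    [[0,0,0],0],
    [[0,0,0],0],
  ],
)

```text
time: 13.65
tool_pos: [0.5797, -0.0078, 0.0593]
tool_rot: [-0.0, 0.971, 0.238, -0.0]
contact_force: [-0.1, 0.9, 0.0]
gripper_width: 0.003
```

```bash
cp g.npz gprev.npz; python3 look.py g7
python3 - <<'E'
from h import *
F=[]
for i in range(5):
    F.append(grab_frame("side")[0][170:260,150:255].astype(np.float32).mean(2)); 
    for _ in range(2): grab_frame("top")
for f in F: print(cv2.phaseCorrelate(F[0][:,55:],f[:,55:].copy())[0], abs(f-F[0]).mean(), end=' | ')
E
```

```text
13.7 [ 0.57966928 -0.0078092   0.0593261 ] [5.57628461e-06 9.71357153e-01 2.37624242e-01 5.12139648e-06] [-0.13767525 -0.03584142 -0.49114184] -0.001859511565457507
(0.0, 0.0) 0.0 | (-0.008498097833030016, 0.007813998378473741) 2.1258905 | (-0.00292701457567901, 0.013891570985272494) 2.1051145 | (0.032184958293981936, 0.012340284186535655) 2.08515 | (0.028703846739830396, -0.014753441290437763) 2.12649 |
```

View pics/g7.png

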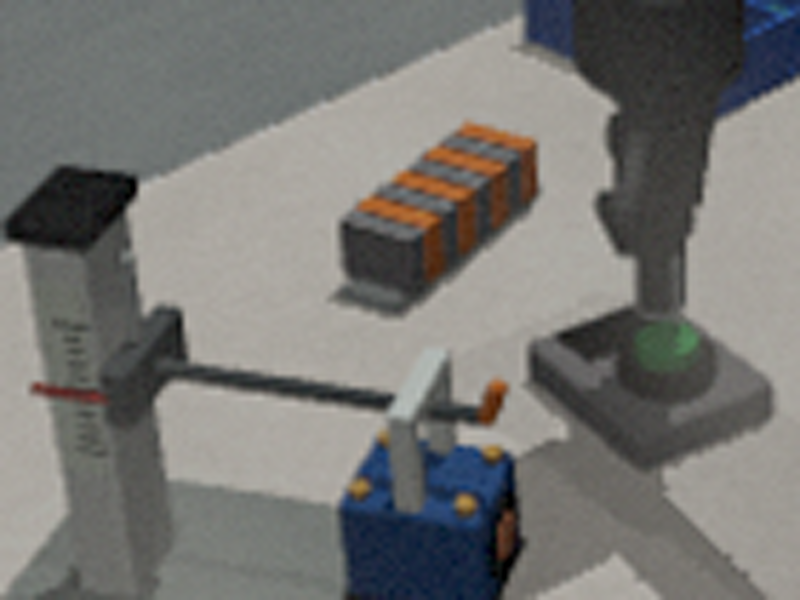

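It hangs still (image shift below 0.04 px over several frames). The closed fingers hover over the button, so I press now.

Call:
play_rows(
  deltas=[
    [[0,0,-0.006],0],
    [[0,0,-0.012],0],
    [[0,0,-0.016],0],
    [[0,0,-0.019],0],
    [[0,0,-0.019],0],
  ],
)

```text
time: 15.12
tool_pos: [0.5793, -0.0078, 0.0402]
tool_rot: [-0.0, 0.971, 0.238, -0.001]
contact_force: [-2.6, 0.5, 2.0]
gripper_width: -0.002
```

Call:
play_rows(
  deltas=[
    [[0,0,-0.001],0],
    [[0,0,-0.002],0],
    [[0,0,-0.003],0],
    [[0,0,-0.003],0],
  ],
)

```text
time: 15.62
tool_pos: [0.5798, -0.0078, 0.038]
tool_rot: [-0.0, 0.971, 0.238, -0.0]
contact_force: [-3.2, 0.0, 6.8]
gripper_width: 0.002
```

Call:
play_rows(
  deltas=[
    [[0,0,-0.001],0],
    [[0,0,-0.0015],0],
    [[0,0,-0.0015],0],
  ],
)

```text
time: 16.0
tool_pos: [0.5798, -0.0078, 0.0378]
tool_rot: [-0.0, 0.971, 0.238, -0.0]
contact_force: [-7.2, 1.0, 13.6]
gripper_width: -0.005
```

```bash
python3 look.py g8
```

```text
16.05 [ 0.57989063 -0.00779451  0.03787547] [-4.45777078e-05  9.71333941e-01  2.37718902e-01 -3.10773078e-04] [-7.35254376  1.40241772 14.01164408] 0.0011057924745423453
```

View pics/g8.png

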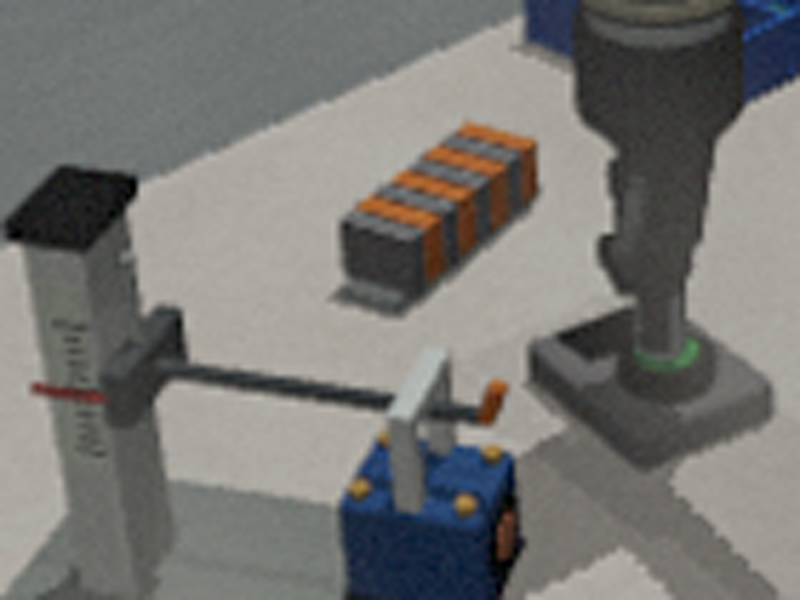

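The force rises to 14 N while the finger no longer goes down, so the button is fully pressed; the transformer is unmoved. Lifting off.

Call:
play_rows(
  deltas=[
    [[0,0,0.01],0],
    [[0,0,0.03],0],
    [[0,0,0.07],0],
    [[0,0,0.11],0],
    [[0,0,0.15],0],
  ],
)

```text
time: 16.73
tool_pos: [0.5799, -0.0078, 0.188]
tool_rot: [0.0, 0.971, 0.238, 0.001]
contact_force: [0.6, 0.1, 1.0]
gripper_width: 0.004
```

Call:
play_rows(
  deltas=[
    [[0,0,0],0],
    [[0,0,0],0],
    [[0,0,0],0],
    [[0,0,0],0],
    [[0,0,0],0],
  ],
)

```text
time: 17.35
tool_pos: [0.5793, -0.0077, 0.1849]
tool_rot: [-0.0, 0.971, 0.238, -0.001]
contact_force: [0.3, -0.5, -0.2]
gripper_width: 0.003
```

```bash
python3 look.py g9
```

```text
17.4 [ 0.57942131 -0.00778118  0.1851709 ] [-1.75394237e-04  9.71361943e-01  2.37604126e-01 -4.73498778e-04] [-0.01498792 -0.32405756 -0.03057814] -0.00137737631317429
```

View pics/g9.png

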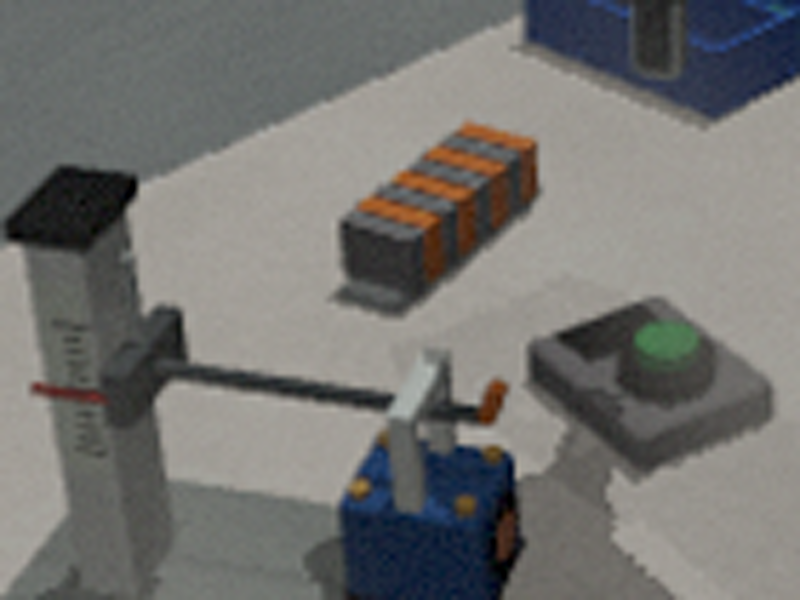

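Button sprung back, transformer hanging still, arm clear. Handing in.

```bash
python3 -c "
from plant import ticket
print(ticket.job_done())"
```

```text
the job is handed in; nothing more can be done
None
```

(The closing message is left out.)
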